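# Sort the stripped roller parts into their bins

### The job

Sort the stripped roller parts: put both chrome bearing races in the blue bin, the green end seal in the yellow bin, and the loose steel labyrinth cap, which you lift off the bearing housing, in the red bin. Everything must end up lying flat on the floor of its bin, the two races beside each other and the cap with its hub up. The races and the seal lie in the tote beneath its carrying handle: reach in under the handle at a slant without bumping it, and do not disturb the punch and the spanner.

Things in the scene. Friction and masses are not known exactly. Their poses are not given: they have to be found in the camera images.
- race1_center (a point): One chrome-bright steel bearing race, a plain ring 52 mm outside, 40 mm inside diameter, 18 mm tall, about 0.13 kg, lying flat in the tote at the start. The point is the centre of the ring (9 mm above its underside); z is the ring's axis.
- race2_center (a point): The other chrome-bright steel bearing race, a plain ring 52 mm outside, 40 mm inside diameter, 18 mm tall, about 0.13 kg, lying flat in the tote at the start. The point is the centre of the ring (9 mm above its underside); z is the ring's axis.
- seal_center (a point): Green plastic end seal, a thick ring 56 mm outside, 28 mm inside diameter, 18 mm tall, about 40 g, lying flat in the tote at the start. The point is its centre (9 mm above its underside); z is its axis.
- cap: Steel labyrinth cap, about 0.22 kg, round: a spigot 48 mm diameter from 0 to 8 mm above the origin, a flange 72 mm diameter from 8 to 15 mm, and a hub to grip, 36 mm diameter, from 15 to 38 mm. At the start it rests loosely by its flange on top of the housing with the spigot inside the bore. Origin: centre of the spigot's underside; z up through the hub.
- housing: Grey round roller bearing housing standing upright, 92 mm diameter, 60 mm tall, bore 64 mm, on a foot disc of 112 mm, fixed. Origin: centre of its underside; z up.
- blue_bin: Blue sheet-metal bin, open on top, 180 mm along its own x, 130 mm along its own y, 35 mm tall, walls and floor 5 mm thick, fixed to the bench. Origin: centre of its underside, so the inner floor is 5 mm above the origin; z up. For bearing races.
- yellow_bin: Yellow sheet-metal bin, open on top, 180 mm along its own x, 130 mm along its own y, 35 mm tall, walls and floor 5 mm thick, fixed to the bench. Origin: centre of its underside, so the inner floor is 5 mm above the origin; z up. For end seals.
- red_bin: Red sheet-metal bin, open on top, 180 mm along its own x, 130 mm along its own y, 35 mm tall, walls and floor 5 mm thick, fixed to the bench. Origin: centre of its underside, so the inner floor is 5 mm above the origin; z up. For labyrinth caps.
- tote: Green steel carrying tote, fixed: a long shallow tray 105 mm along its own x, 460 mm along its own y, walls 20 mm tall and 4 mm thick, floor 4 mm thick. The two races and the seal lie in a row along its y, about 100 mm apart, in any order. Origin: centre of its underside; x points away from the robot, z up.
- tote_handle: The tote's fixed carrying handle: a dark steel tube, 22 mm diameter with a 28 mm rubber grip, running along the tote's y straight above its middle line, axis 180 mm above the bench, on uprights at y = -232 and +232 mm. Same origin and axes as the tote. Do not bump it.
- pail: Red grease pail, 110 mm diameter, 110 mm tall, fixed, on the other side of the bench from the housing. Origin: centre of its underside.
- punch: Copper drift punch, 150 mm long, 18 mm thick, lying along its own x; origin mid-length on its underside. Leave it where it lies.
- spanner: Steel spanner lying along its own x on the bench. Leave it where it lies.

How it is judged (in metres and radians):
At the end, for the whole second after the job is handed in: Both races in the blue bin, the seal in the yellow bin, the cap in the red bin: within the walls, on the bin floor and not on another part (ring centres under 18 mm, cap origin under 10 mm above the bin's origin), within 0.15 rad of flat, the cap hub up and at rest (x of race1_center in the frame of blue_bin between -0.065 and 0.065 m and y of race1_center in the frame of blue_bin between -0.042 and 0.042 m and z of each of race1_center, race2_center in the frame of blue_bin below 0.018 m and angle between the z axis of each of race1_center, race2_center and the z axis of blue_bin, either way round below 0.15 rad and x of race2_center in the frame of blue_bin between -0.065 and 0.065 m and y of race2_center in the frame of blue_bin between -0.042 and 0.042 m and x of seal_center in the frame of yellow_bin between -0.065 and 0.065 m and y of seal_center in the frame of yellow_bin between -0.042 and 0.042 m and z of seal_center in the frame of yellow_bin below 0.018 m and angle between the z axis of seal_center and the z axis of yellow_bin, either way round below 0.15 rad and x of cap in the frame of red_bin between -0.065 and 0.065 m and y of cap in the frame of red_bin between -0.042 and 0.042 m and z of cap in the frame of red_bin below 0.01 m and angle between cap's own z axis and vertical below 0.15 rad and linear speed of cap below 0.02 m/s); the robot touches nothing.
It fails at once if the arm or gripper bumps the tote's handle with more than 15 N (contact force between any of the arm, the fingers and tote_handle above 15 N).
It fails at once if the punch or the spanner is moved more than 30 mm (distance of any of punch, spanner from where it was at the start of the episode above 0.03 m).
It also fails if it takes over 72 s, if anything falls off the work surface, if the arm or the gripper's body presses on something with over 40 N, if the wrist force passes 120 N, or if a joint passes its speed limit or range.

### The arm

A 6-joint arm with a two-finger parallel gripper is mounted at the origin on the work surface. World frame = base frame: x ahead of the robot, y to its left, z up, the work surface at z = 0. Lengths are in mm, angles in rad, forces in N, time in s.
With the tool pointing down it reaches from about 350 to 775 mm from the base axis. Payload 7.3 kg.
Tool frame: the origin (TCP) lies on the front face of the gripper's body, between the roots of the fingers; the fingertips stand 66 mm ahead of it and the grasp point (between the pads) lies 47 mm ahead of it (bot.tip_extent is the distance from the TCP to the fingertips, in mm); z points along the fingers, y is the line along which they close (so a half turn about z gives the same grasp; the last joint's range is limited). The gripper opens to 92 mm and grips with 3 to 60 N. Pads are 19 mm wide; open, the fingers measure 130 mm over their backs; the gripper's body (75 mm by 190 mm) begins 47 mm behind the grasp point.
Start: joints at [-1.263, 0.342, 1.524, -0, 1.275, -0.146], TCP at [230.174, -471.867, 292.241] pointing down, gripper open.
Joint ranges: [-2.53, 2.53], [-0.77, 2.02], [0.04, 2.7], [-1, 4.14], [0.28, 2.66], [-3.11, 3.11]. Speed limits (rad/s): [2.57, 2.57, 3.14, 3.14, 3.14, 3.14].

### API

Orientations are given as [roll, pitch, yaw] about the fixed x, y, z axes, in that order (R = Rz(yaw) Ry(pitch) Rx(roll)).
In Python, from plant import readout, viewer, order, bot gives the robot as it stands.
- The arm moves only by the shell command python3 -m creep 'ROWS'. ROWS is text: rows parted by semicolons, each of 7 numbers parted by spaces: the shift along the world's x, y, z in m, then the turn, a rotation vector about the world's x, y, z in rad, then the opening in per cent of the stroke, from 0 (shut) to 100 (fully open). A call has 1 to 8 rows; each row shifts and turns the commanded pose from where the row before left it; what a row does not reach is not made up. A row lasts 1/12 s, in which the tool goes at most 41.7 mm and 7.16 degrees, less where a joint would pass 70% of its speed; a pose out of reach is approached as far as the arm can. A call is refused whole if a number of a shift passes 0.0417 or a number of a turn 0.125, either way. A call with a gripper value outside its range is refused whole. The fingers move at their own pace and stop on an object; the grip force is fixed at half the most. Time passes only in rows, so rows that do not move let the fingers close. It gives the time, the measured TCP pose, the force, the opening and the grip force at its end, in the units of the state.
- readout.get_obs(): the state, without advancing time (a new reading comes with each control period).
- viewer.capture(name): name is "scene" or "side" or "wrist"; returns the picture (384x512x3 uint8, red, green, blue); there is no depth.
- viewer.camera_info(name): a dict with "fx", "fy", "cx", "cy" (pixels), "D" ([k1, k2, p1, p2, k3] as OpenCV has them; the pictures are not rectified), "origin" and "rotation" of the camera in the world. Camera axes: x right, y up, looking along -z (the intrinsics and any distortion apply to the point x, -y, -z); pixel columns grow to the right and rows downward; lengths in mm; the calibration is good to about 2 mm. A picture is of the moment at which its call begins: read the wrist's pose just before it. camera_info takes no time and is no camera call; for the wrist camera it gives the pose at the moment of the call.
- order.close_job(): hands the job in; it is judged then, once.
The state is a dict: "time": time; "joint_positions": joint angles; "dq": joint speeds; "tau": joint torques, N m; "tool_pos": TCP position; "tcp_rot": TCP orientation; "contact_force": force on the tool from outside, world axes, zero at the start; "moment": the same for the moment, N m; "grip_width": finger opening in mm; "finger_force": force on a finger pad.
Only numpy, scipy, OpenCV 4.12 (cv2) and the standard library are available. Lean on these libraries where they do the work, as an engineer would, in place of code of your own. Each camera call takes 0.05 s, during which the arm holds its last target. There are 200 camera calls.

## Working session

There is one attempt and no reset: what is moved stays moved. The work goes in short steps, Python scripts to look and compute and a shell command to move; the robot and the scene stay as the last step left them, time stands still between calls to the robot, and variables do not carry over. Pictures are saved under pics/ and viewed, at most 10 in all, crops included, and the job is handed in when it is done.

```bash
ls; mkdir -p pics; python3 - <<'E'
from plant import readout, viewer
import cv2,numpy as np
print(readout.get_obs())
for n in ("scene","side"):
    im=viewer.capture(n); cv2.imwrite(f"pics/{n}0.png",im[:,:,::-1]); print(n,viewer.camera_info(n))
a=cv2.imread("pics/scene0.png");b=cv2.imread("pics/side0.png")
E
```

```text
pics
{'time': 0.0, 'joint_positions': array([-1.26301229e+00,  3.42715866e-01,  1.52502386e+00, -4.32171071e-05,
        1.27542011e+00, -1.46016745e-01]), 'dq': array([ 0.00022944,  0.00055535, -0.00055561, -0.00028594,  0.0001951 ,
        0.00051481]), 'tau': array([ 1.03851903e-04, -4.31238484e+01, -2.44222856e+01,  7.16771325e-02,
        5.57654025e-02, -1.25732709e-04]), 'tool_pos': array([ 230.0574087 , -471.55626372,  291.54606789]), 'tcp_rot': array([-3.14003614e+00, -1.87136015e-04,  4.53813250e-01]), 'contact_force': array([0.12710599, 0.61358811, 0.02803854]), 'moment': array([ 0.07062919, -0.01844894, -0.01430907]), 'finger_force': 0.0, 'grip_width': 91.59318588418678}
scene {'fx': 413.9583089556011, 'fy': 413.9583089556011, 'cx': 259.08631669437625, 'cy': 196.85515604356337, 'D': array([0.00023576, 0.        , 0.        , 0.        , 0.        ]), 'origin': array([1174.57600788, -637.41691958,  816.98028745]), 'rotation': array([0.86411332, 0.01656906, 0.74637807])}
side {'fx': 438.72759617170937, 'fy': 438.72759617170937, 'cx': 250.23227234636312, 'cy': 198.4270761228235, 'D': array([-0.11577891,  0.        ,  0.        ,  0.        ,  0.        ]), 'origin': array([149.43842727, 842.63683927, 649.54820676]), 'rotation': array([ 1.0353875 ,  0.02295703, -2.69305482])}
```

View pics/scene0.png

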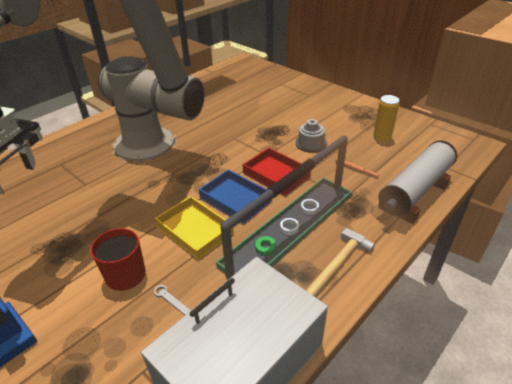

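View pics/side0.png

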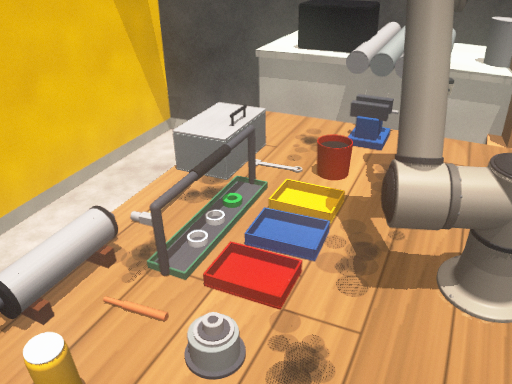

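The scene view shows the seal at about (265,243), races at (289,225) and (309,206), cap hub at (312,125), bins at (195,226), (235,196) and (276,169). The side view shows the seal at (232,200), races at (215,217) and (197,239), cap hub at (213,320). Next I'll enlarge both for precise picks.

```bash
cat > h.py <<'E'
import numpy as np,cv2
from scipy.spatial.transform import Rotation as R
from scipy.optimize import least_squares
def cam(info):
    K=np.array([[info['fx'],0,info['cx']],[0,info['fy'],info['cy']],[0,0,1.]])
    return K,np.array(info['D'],float),np.array(info['origin'],float),R.from_euler('xyz',info['rotation']).as_matrix()
def ray(info,px):
    K,D,o,M=cam(info)
    u=cv2.undistortPoints(np.array([[px]],float),K,D)[0,0]
    d=M@np.array([u[0],-u[1],-1]); return o,d/np.linalg.norm(d)
def onz(info,px,z):
    o,d=ray(info,px); return o+d*(z-o[2])/d[2]
def tri(obs):
    A=np.zeros((3,3));b=np.zeros(3)
    for i,p in obs:
        o,d=ray(i,p);P=np.eye(3)-np.outer(d,d);A+=P;b+=P@o
    x=np.linalg.solve(A,b)
    res=max(np.linalg.norm((np.eye(3)-np.outer(d,d))@(x-o)) for o,d in (ray(i,p) for i,p in obs))
    return x,res
def proj(info,X):
    K,D,o,M=cam(info)
    c=(np.atleast_2d(X)-o)@M; c=c*np.array([1,-1,-1])
    return cv2.projectPoints(c,np.zeros(3),np.zeros(3),K,D)[0][:,0]
E
python3 - <<'E'
import cv2
for n,(x,y,w,h),s in (("scene",(150,115,210,170),3.5),("side",(148,170,200,200),3)):
    a=cv2.imread(f"pics/{n}0.png")[y:y+h,x:x+w]
    a=cv2.resize(a,None,fx=s,fy=s,interpolation=cv2.INTER_CUBIC)
    for i in range(0,w,20): cv2.line(a,(int(i*s),0),(int(i*s),6),(255,255,255),1);cv2.putText(a,str(x+i),(int(i*s),16),0,.35,(255,255,255),1)
    for j in range(0,h,20): cv2.line(a,(0,int(j*s)),(6,int(j*s)),(255,255,255),1);cv2.putText(a,str(y+j),(8,int(j*s)+4),0,.35,(255,255,255),1)
    cv2.imwrite(f"pics/{n}1.png",a)
E
```

```text
(no output)
```

View pics/scene1.png

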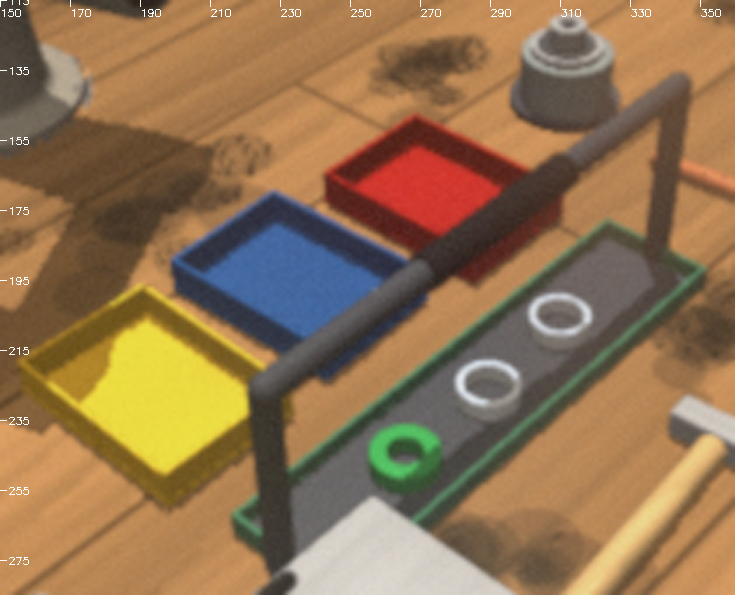

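View pics/side1.png

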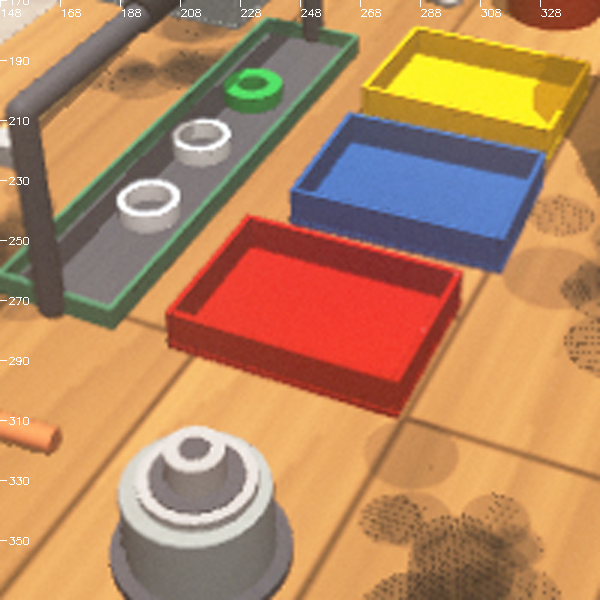

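The crops show the ring and cap tops and the bin rims clearly. I picked their pixels from the marked scales and will triangulate and check them.

```bash
python3 - <<'E'
from h import *
from plant import viewer
np.set_printoptions(precision=1,suppress=True)
S=viewer.camera_info("scene");D=viewer.camera_info("side")
for n,a,b in [("seal",(265.7,243.6),(233.3,198.7)),("raceM",(289.4,224.1),(215.7,214.7)),("raceF",(310,204.7),(197.7,235.7)),("captop",(312.3,121.3),(213,319)),("handle+y",(344.9,138.4),(155.3,205.7)),("handle-y",(224.9,225),(252,128))]:
    print(n,*tri([(S,a),(D,b)]))
bins={"red":[[(204,274.3),(231.3,242.3),(301.3,260.7),(281.3,298.3)],[(269.1,148.1),(243.7,165.9),(310.6,169.3)]],
"blue":[[(245.7,233.3),(264.7,208.3),(329.7,221.7),(315.3,251.7)],[(228.6,169.9),(200,189.9)]],
"yellow":[[(268.7,200.7),(286.3,180),(344.7,191.7),(332,214.3)],[(191.4,197),(156.3,218.4),(197.1,251.6)]]}
for n,(d,s) in bins.items():
    P=np.array([onz(D,p,35)[:2] for p in d]); print(n,"side",P.tolist(),"c",P.mean(0),"rect",cv2.minAreaRect(P.astype(np.float32)))
    print("   scene",[onz(S,p,35)[:2].round(1).tolist() for p in s])
for n,p in (("totecorners side",(185,279)),("",(148,261)),("",(267,183)),("",(238,177))): print("tote rim",onz(D,p,20))
E
```

```text
seal [668.8 -87.8  18.4] 2.2992250531304714
raceM [670.7   8.   21.1] 1.728920100256315
raceF [664.2 109.4  21. ] 1.4884537445886779
captop [452.9 392.1  90.6] 1.0248766155301106
handle+y [669.4 244.1 183.2] 2.7261485456563896
handle-y [ 668.7 -219.1  182.6] 1.9688499106830553
red side [[564.3006776669681, 241.5725510019107], [564.601133557089, 115.42567288205362], [390.5616914122505, 113.38532470546727], [385.8702406645603, 241.310598227691]] c [476.3 177.9] rect ((475.2376403808594, 177.55523681640625), (178.4305419921875, 127.93609619140625), 0.13647566735744476)
   scene [[396.4, 234.7], [403.0, 105.4], [573.6, 232.0]]
blue side [[549.7501640442691, 68.70950012403182], [554.2452671208639, -54.16254405822701], [378.5909151111087, -61.36888769064467], [372.5895707150141, 70.0221117848755]] c [463.8   5.8] rect ((463.68988037109375, 7.940967559814453), (176.95791625976562, 131.5265655517578), 2.34928297996521)
   scene [[382.2, 58.5], [389.9, -67.3]]
yellow side [[560.1876828293975, -94.1023196249372], [560.0938260153076, -223.29639215972622], [384.1236759010178, -224.11032111796578], [383.1860260341688, -96.80429066515353]] c [ 471.9 -159.6] rect ((471.9812927246094, -159.10714721679688), (177.0122528076172, 129.19227600097656), 0.26501473784446716)
   scene [[395.8, -105.6], [393.3, -229.4], [570.7, -234.3]]
tote rim [604.1 257.7  20. ]
tote rim [716.5 240.9  20. ]
tote rim [ 616. -209.   20.]
tote rim [ 713.2 -208.9   20. ]
```

Heights agree with the text: ring tops measure 18–21 (22 expected), cap top 91 (90 expected) and handle 183. Bin sizes fit, with centres averaged over both views. Plan: tilt the tool 30° (fingers closing along y) and slide in from the robot's side. First I'll go to the seal's pre-grasp pose.

```bash
python3 -m creep '.0255 .0295 0 0 0 -.1135 75;.0255 .0295 0 0 0 -.1135 75;.0255 .0295 0 0 0 -.1135 75;.0255 .0295 0 0 0 -.1135 75;.0255 .0295 0 0 -.1047 0 75;.0255 .0295 0 0 -.1047 0 75;.0255 .0295 0 0 -.1047 0 75;.0255 .0295 0 0 -.1047 0 75'
python3 -m creep '.0255 .0295 0 0 -.1047 0 75;.0255 .0295 0 0 0 0 75;.0255 .0295 0 0 0 0 75;.0255 .0295 -.01 0 0 0 75;.0255 .0295 -.02 0 0 0 75;0 0 -.031 0 0 0 75;0 0 -.031 0 0 0 75;0 0 0 0 0 0 75'
python3 - <<'E'
from plant import readout,viewer
import cv2
o=readout.get_obs();print({k:o[k] for k in("joint_positions","tool_pos","tcp_rot","grip_width")})
print(viewer.camera_info("wrist"));cv2.imwrite("pics/w0.png",viewer.capture("wrist")[:,:,::-1])
E
```

```text
time: 0.77
tool_pos: [433.5, -236.4, 292.5]
tcp_rot: [3.138, -0.424, 0.007]
contact_force: [0.2, 0.5, -0.3]
grip_width: 68.8
finger_force: 0.0
time: 1.43
tool_pos: [556.0, -89.5, 194.9]
tcp_rot: [-3.141, -0.512, 0.008]
contact_force: [-1.1, 0.1, -0.6]
grip_width: 68.6
finger_force: 0.0
{'joint_positions': array([-0.38085094,  0.35684205,  1.92172155,  0.46994995,  0.4250922 ,
        0.79418246]), 'tool_pos': array([556.03490114, -89.52835003, 194.92323728]), 'tcp_rot': array([-3.14067385, -0.5122197 ,  0.00819761]), 'grip_width': 68.5782207014847}
{'fx': 295.32574101878527, 'fy': 295.32574101878527, 'cx': 257.1001219585878, 'cy': 191.81202592364102, 'D': array([-0.01436087,  0.        ,  0.        ,  0.        ,  0.        ]), 'origin': array([565.77148106, -89.16981141, 307.81014445]), 'rotation': array([ 0.26534702,  0.00174838, -1.56076567])}
```

View pics/w0.png

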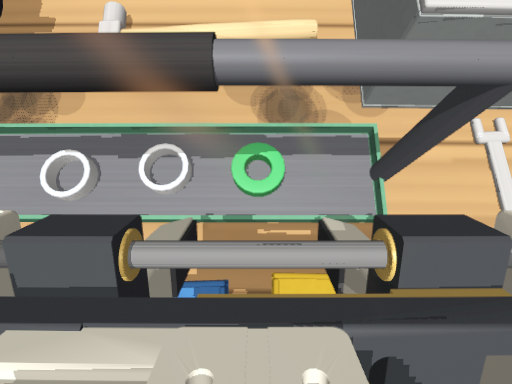

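The wrist view shows the seal's top at (258.5,167), the races at (164.5,166) and (69,171), the handle across the top, and the tool axis lined up with the seal column.

```bash
python3 - <<'E'
from h import *
from plant import viewer,readout
np.set_printoptions(precision=1,suppress=True)
W=viewer.camera_info("wrist");S=viewer.camera_info("scene");D=viewer.camera_info("side")
for n,p,a,b in (("seal",(258.5,167),(265.7,243.6),(233.3,198.7)),("M",(164.5,166),(289.4,224.1),(215.7,214.7)),("F",(69,171),(310,204.7),(197.7,235.7))): print(n,onz(W,p,22),tri([(W,p),(D,b),(S,a)]))
print("tote edges",onz(W,(250,218),20),onz(W,(250,128),20),onz(W,(380,125),20),onz(W,(60,127),20))
o=readout.get_obs();Rm=R.from_euler('xyz',o['tcp_rot']).as_matrix();tip=o['tool_pos']+66*Rm[:,2];print("tip",tip,Rm[:,2])
E
```

```text
seal [673.1 -90.6  22. ] (array([671.1, -89.7,  19.5]), np.float64(3.877179403789215))
M [673.5   7.4  22. ] (array([671.9,   7.4,  21.6]), np.float64(2.5592102847814417))
F [667.2 106.8  22. ] (array([665.8, 108.1,  21.2]), np.float64(2.3644767143859933))
tote edges [619.7 -82.5  20. ] [718.9 -81.   20. ] [ 723.8 -223.1   20. ] [718.9 127.5  20. ]
tip [589.9 -90.5 140.6] [ 0.5  0.  -0.9]
```

```bash
python3 -m creep '.0205 0 -.032 0 0 0 75;.0205 0 -.032 0 0 0 75;.0205 0 -.032 0 0 0 75;.01 0 -.015 0 0 0 75;.006 0 -.009 0 0 0 75;0 0 0 0 0 0 75;0 0 0 0 0 0 75'
```

```text
time: 2.07
tool_pos: [640.7, -96.3, 89.2]
tcp_rot: [-3.136, -0.515, 0.008]
contact_force: [-0.7, -0.3, 0.1]
grip_width: 68.9
finger_force: 0.0
```

```bash
python3 - <<'E'
from plant import readout
o=readout.get_obs();print({k:o[k] for k in("joint_positions","tool_pos","tcp_rot","dq")})
E
```

```text
{'joint_positions': array([-0.33464707,  0.64962365,  1.77645069,  0.65501613,  0.28406775,
        0.63403931]), 'tool_pos': array([640.73244941, -96.25651171,  89.16055686]), 'tcp_rot': array([-3.1360489 , -0.51493946,  0.00809609]), 'dq': array([ 0.00126977, -0.025177  ,  0.0222618 ,  0.00476339, -0.00594077,
       -0.00473937])}
```

Joint 5 has reached its lower limit (0.28), so a 30° tilt isn't reachable here. I'll fit a kinematic model from the poses seen so far and find the tilt that is feasible at each ring.

```bash
cat > kin.py <<'E'
from h import *
Q=[[-1.26301229,3.42715866e-01,1.52502386,-4.3e-05,1.27542011,-1.46016745e-01],[-0.38085094,0.35684205,1.92172155,0.46994995,0.4250922,0.79418246],[-0.33464707,0.64962365,1.77645069,0.65501613,0.28406775,0.63403931]]
P=[[230.0574,-471.5563,291.546],[556.0349,-89.5283,194.9232],[640.7324,-96.2565,89.1606]]
RP=[[-3.14003614,-1.87e-4,.4538],[-3.14067385,-0.5122197,0.00819761],[-3.1360489,-0.51493946,0.00809609]]
def rot(q): return R.from_euler('ZYZYZ',[q[0],q[1]+q[2],q[3],q[4],q[5]]).as_matrix()
def cols(q):
    Z=R.from_euler('z',q[0]).as_matrix(); A=R.from_euler('ZY',[q[0],q[1]]).as_matrix();B=R.from_euler('ZY',[q[0],q[1]+q[2]]).as_matrix();T=rot(q)
    return np.stack([Z[:,0],[0,0,1],A[:,2],B[:,2],B[:,0],T[:,2]],1)
A=np.vstack([cols(q) for q in Q]); x=np.linalg.lstsq(A,np.hstack(P),rcond=None)[0]
# prior-free fit; correction rotation tool
C=rot(Q[0]).T@R.from_euler('xyz',RP[0]).as_matrix()
fk=lambda q:(cols(q)@x,rot(q)@C)
lo=np.array([-2.53,-.77,.04,-1,.30,-3.11]);hi=np.array([2.53,2.02,2.7,4.14,2.6,3.11])
def ik(p,Rm,q0):
    f=lambda q:np.r_[(fk(q)[0]-p)/100,(R.from_matrix(Rm.T@fk(q)[1]).as_rotvec())]
    s=least_squares(f,np.clip(q0,lo+1e-3,hi-1e-3),bounds=(lo,hi)); return s.x,np.abs(s.fun).max()
E
python3 - <<'E'
from kin import *
np.set_printoptions(precision=2,suppress=True)
print(x,A@x-np.hstack(P))
for q,r in zip(Q,RP): print(R.from_matrix(R.from_euler('xyz',r).as_matrix().T@fk(q)[1]).as_rotvec())
for n,rx,ry in (("seal",672,-90),("M",673,7),("F",666,108)):
  for flip in (0,1):
   for th in (18,21,23,25,27,29):
    Rm=R.from_euler('xyz',[np.pi,-np.radians(th),0]).as_matrix()
    if flip: Rm=Rm@np.diag([-1,-1,1])
    best=None
    for bk in (0,):
      p=np.array([rx,ry,11.5])-66*Rm[:,2]
      for q0 in ([-.33,.65,1.78,.65,.4,.63-3.1*flip],[.1,.65,1.78,.0,.4,1.57-3.1*flip],[.3,.65,1.78,-.6,.4,2.2-3.1*flip]):
        s=ik(p,Rm,q0)
        if best is None or s[1]<best[1]: best=s
    print(n,flip,th,best)
E
```

```text
Traceback (most recent call last):
  File "kin.py", line 9, in <module>
    A=np.vstack([cols(q) for q in Q]); x=np.linalg.lstsq(A,np.hstack(P),rcond=None)[0]
                 ~~~~^^^
  File "kin.py", line 7, in cols
    Z=R.from_euler('z',q[0]).as_matrix(); A=R.from_euler('ZY',[q[0],q[1]]).as_matrix();B=R.from_euler('ZY',[q[0],q[1]+q[2]]).as_matrix();T=rot(q)
                                                                                                                                           ~~~^^^
  File "kin.py", line 5, in rot
    def rot(q): return R.from_euler('ZYZYZ',[q[0],q[1]+q[2],q[3],q[4],q[5]]).as_matrix()
                       ~~~~~~~~~~~~^^^^^^^^^^^^^^^^^^^^^^^^^^^^^^^^^^^^^^^^^
  File "scipy/spatial/transform/_rotation.pyx", line 1413, in scipy.spatial.transform._rotation.Rotation.from_euler
ValueError: Expected axis specification to be a non-empty string of upto 3 characters, got ZYZYZ
```

```bash
sed -i "s/^def rot.*/def rot(q): return (R.from_euler('ZYZ',[q[0],q[1]+q[2],q[3]])*R.from_euler('YZ',[q[4],q[5]])).as_matrix()/" kin.py
cat > feas.py <<'E'
from kin import *
np.set_printoptions(precision=2,suppress=True)
print(x,A@x-np.hstack(P))
for q,r in zip(Q,RP): print(R.from_matrix(R.from_euler('xyz',r).as_matrix().T@fk(q)[1]).as_rotvec())
for n,rx,ry in (("seal",672,-90),("M",673,7),("F",666,108)):
  for flip in (0,1):
   for th in (18,21,23,25,27,29):
    Rm=R.from_euler('xyz',[np.pi,-np.radians(th),0]).as_matrix()
    if flip: Rm=Rm@np.diag([-1,-1,1])
    p=np.array([rx,ry,11.5])-66*Rm[:,2]
    q,e=min((ik(p,Rm,q0) for q0 in ([-.33,.65,1.78,.65,.4,.63-3.1*flip],[.1,.65,1.78,.0,.4,1.57-3.1*flip],[.3,.65,1.78,-.6,.4,2.2-3.1*flip])),key=lambda s:s[1])
    print(n,flip,th,q,round(e,3))
E
python3 feas.py
```

```text
[-246.33  862.94  712.6   672.78  400.48  666.49] [-73.08 -22.34  -3.75   5.86  -1.38  13.08  -6.71  -3.74  -9.33]
[ 0. -0.  0.]
[ 0. -0.  0.]
[ 0. -0.  0.]
seal 0 18 [-0.2   0.63  1.61  0.11  0.6   1.29] 0.0
seal 0 21 [-0.22  0.63  1.66  0.16  0.5   1.23] 0.0
seal 0 23 [-0.23  0.63  1.69  0.21  0.44  1.17] 0.0
seal 0 25 [-0.24  0.64  1.71  0.28  0.38  1.09] 0.0
seal 0 27 [-0.26  0.65  1.74  0.39  0.31  0.97] 0.0
seal 0 29 [-0.3   0.66  1.75  0.55  0.3   0.78] 0.015
seal 1 18 [-0.2   0.63  1.61  0.11  0.6  -1.85] 0.0
seal 1 21 [-0.22  0.63  1.66  0.16  0.5  -1.91] 0.0
seal 1 23 [-0.23  0.63  1.69  0.21  0.44 -1.97] 0.0
seal 1 25 [-0.24  0.64  1.71  0.28  0.38 -2.06] 0.0
seal 1 27 [-0.26  0.65  1.74  0.39  0.31 -2.17] 0.0
seal 1 29 [-0.3   0.66  1.75  0.55  0.3  -2.36] 0.015
M 0 18 [ 0.02  0.63  1.62 -0.01  0.58  1.59] 0.0
M 0 21 [ 0.02  0.63  1.67 -0.01  0.48  1.6 ] 0.0
M 0 23 [ 0.02  0.63  1.7  -0.02  0.41  1.6 ] 0.0
M 0 25 [ 0.02  0.64  1.73 -0.02  0.34  1.61] 0.0
M 0 27 [ 0.02  0.64  1.74 -0.04  0.3   1.62] 0.016
M 0 29 [ 0.03  0.64  1.75 -0.06  0.3   1.65] 0.052
M 1 18 [ 0.02  0.
[... 172 characters left out ...]
3] 0.0
M 1 27 [ 0.02  0.64  1.74 -0.04  0.3  -1.52] 0.016
M 1 29 [ 0.03  0.64  1.75 -0.06  0.3  -1.49] 0.052
F 0 18 [ 0.24  0.63  1.61 -0.13  0.6   1.91] 0.0
F 0 21 [ 0.26  0.63  1.66 -0.19  0.51  1.98] 0.0
F 0 23 [ 0.28  0.63  1.69 -0.25  0.45  2.05] 0.0
F 0 25 [ 0.29  0.64  1.72 -0.33  0.39  2.15] 0.0
F 0 27 [ 0.31  0.65  1.74 -0.45  0.33  2.28] 0.0
F 0 29 [ 0.35  0.66  1.76 -0.62  0.3   2.48] 0.009
F 1 18 [ 0.24  0.63  1.61 -0.13  0.6  -1.23] 0.0
F 1 21 [ 0.26  0.63  1.66 -0.19  0.51 -1.16] 0.0
F 1 23 [ 0.28  0.63  1.69 -0.25  0.45 -1.09] 0.0
F 1 25 [ 0.29  0.64  1.72 -0.33  0.39 -0.99] 0.0
F 1 27 [ 0.31  0.65  1.74 -0.45  0.33 -0.86] 0.0
F 1 29 [ 0.35  0.66  1.76 -0.62  0.3  -0.67] 0.009
```

```bash
sed -i 's/np.stack(\[Z\[:,0\],/np.stack([Z[:,0],Z[:,1],/' kin.py; python3 feas.py | grep -v ' 1 [12]'
```

```text
[ -0.    76.4  222.9  506.2  379.6   46.5  252.58] [ 0.  0. -0.  0. -0.  0. -0.  0. -0.]
[ 0. -0.  0.]
[ 0. -0.  0.]
[ 0. -0.  0.]
seal 0 18 [-0.29  0.71  1.61  0.18  0.53  1.14] 0.0
seal 0 21 [-0.3   0.7   1.66  0.25  0.44  1.07] 0.0
seal 0 23 [-0.3   0.69  1.69  0.31  0.39  1.  ] 0.0
seal 0 25 [-0.31  0.69  1.72  0.4   0.34  0.91] 0.0
seal 0 27 [-0.31  0.68  1.75  0.51  0.3   0.8 ] 0.007
seal 0 29 [-0.33  0.68  1.76  0.62  0.3   0.68] 0.028
M 0 18 [-0.12  0.7   1.63  0.08  0.5   1.39] 0.0
M 0 21 [-0.12  0.69  1.68  0.11  0.41  1.35] 0.0
M 0 23 [-0.13  0.68  1.71  0.14  0.35  1.32] 0.0
M 0 25 [-0.13  0.68  1.74  0.19  0.3   1.27] 0.006
M 0 27 [-0.13  0.68  1.74  0.23  0.3   1.23] 0.041
M 0 29 [-0.14  0.68  1.75  0.28  0.3   1.17] 0.075
F 0 18 [ 0.06  0.7   1.62 -0.04  0.5   1.65] 0.0
F 0 21 [ 0.06  0.69  1.67 -0.05  0.41  1.67] 0.0
F 0 23 [ 0.06  0.69  1.7  -0.07  0.35  1.69] 0.0
F 0 25 [ 0.06  0.68  1.73 -0.09  0.3   1.71] 0.006
F 0 27 [ 0.06  0.68  1.73 -0.11  0.3   1.74] 0.042
F 0 29 [ 0.07  0.68  1.73 -0.15  0.3   1.78] 0.078
```

The model fits exactly; 24° is feasible for all three rings, leaving 17 mm from body to handle. The wrist camera sits on the handle side, so I'll back out and flip the tool half a turn to move it away.

```bash
python3 -m creep '-.0185 0 .0317 0 0 0 75;-.0185 0 .0317 0 0 0 75;-.0185 0 .0317 0 0.032 0 75;-.035 .002 .015 0 .032 0 75;-.035 .002 .015 0 .032 0 75;-.035 .002 .015 0 0 0 75;0 0 0 0 0 0 75'
python3 -m creep '0 0 0 -.0492 0 .1104 75;0 0 0 -.0492 0 .1104 75;0 0 0 -.0492 0 .1104 75;0 0 0 -.0492 0 .1104 75;0 0 0 -.0492 0 .1104 75;0 0 0 -.0492 0 .1104 75;0 0 0 -.0492 0 .1104 75;0 0 0 -.0492 0 .1104 75'
python3 -m creep '0 0 0 -.0492 0 .1104 75;0 0 0 -.0492 0 .1104 75;0 0 0 -.0492 0 .1104 75;0 0 0 -.0492 0 .1104 75;0 0 0 -.0492 0 .1104 75;0 0 0 -.0492 0 .1104 75;0 0 0 -.0492 0 .1104 75;0 0 0 -.0492 0 .1104 75'
python3 -m creep '0 0 0 -.0492 0 .1104 75;0 0 0 -.0492 0 .1104 75;0 0 0 -.0492 0 .1104 75;0 0 0 -.0492 0 .1104 75;0 0 0 -.0492 0 .1104 75;0 0 0 -.0492 0 .1104 75;0 0 0 -.0492 0 .1104 75;0 0 0 -.0492 0 .1104 75'
python3 -m creep '0 0 0 -.0492 0 .1104 75;0 0 0 -.0492 0 .1104 75;0 0 0 0 0 0 75;0 0 0 0 0 0 75'
cat >> h.py <<'E'
def err(tx,ty,tz,th=24,flip=True):
    from plant import readout
    o=readout.get_obs();M=R.from_euler('xyz',o['tcp_rot']).as_matrix()
    T=R.from_euler('xyz',[np.pi,-np.radians(th),0]).as_matrix()
    if flip: T=T@np.diag([-1,-1,1])
    print("t %.2f tip"%o['time'],(o['tool_pos']+66*M[:,2]).round(1),"go",(np.array([tx,ty,tz])-66*T[:,2]-o['tool_pos']).round(1),"turn",R.from_matrix(T@M.T).as_rotvec().round(3),"q",o['joint_positions'].round(2),"F",o['contact_force'].round(1),"w",round(o['grip_width'],1))
E
python3 -c "from h import *;err(672,-90,11.5)"
```

```text
time: 2.65
tool_pos: [475.1, -88.6, 231.6]
tcp_rot: [-3.137, -0.42, 0.009]
contact_force: [1.3, 0.8, -0.5]
grip_width: 68.7
finger_force: 0.0
time: 3.32
tool_pos: [479.3, -89.8, 229.5]
tcp_rot: [2.794, -0.227, 1.021]
contact_force: [-0.5, -0.1, -0.3]
grip_width: 68.6
finger_force: 0.0
time: 3.98
tool_pos: [479.3, -89.7, 229.5]
tcp_rot: [2.757, 0.155, 1.915]
contact_force: [-0.1, 0.3, 0.4]
grip_width: 68.5
finger_force: 0.0
time: 4.65
tool_pos: [479.3, -89.7, 229.4]
tcp_rot: [3.052, 0.413, 2.893]
contact_force: [-0.6, -0.5, -0.3]
grip_width: 69.2
finger_force: 0.0
time: 4.98
tool_pos: [479.5, -89.7, 229.0]
tcp_rot: [-3.128, 0.424, -3.137]
contact_force: [0.1, -0.4, -0.4]
grip_width: 68.6
finger_force: 0.0
t 4.98 tip [506.6 -90.5 168.8] go [ 165.7   -0.3 -157.2] turn [0.012 0.005 0.001] q [-0.43  0.19  2.    0.3   0.57 -2.22] F [ 0.1 -0.4 -0.4] w 68.6
```

```bash
python3 -m creep '.0345 0 -.0067 .012 .005 0 75;.0345 0 -.0067 0 0 0 75;.0345 0 -.0067 0 0 0 75;.0152 0 -.0342 0 0 0 75;.0152 0 -.0342 0 0 0 75;.0152 0 -.0342 0 0 0 75;.012 0 -.027 0 0 0 75;0 0 0 0 0 0 75'
python3 -c "from h import *;err(672,-90,11.5)"
```

```text
time: 5.65
tool_pos: [639.5, -88.9, 72.2]
tcp_rot: [3.138, 0.408, 3.14]
contact_force: [-1.1, 1.1, -0.3]
grip_width: 68.9
finger_force: 0.0
t 5.65 tip [665.7 -88.7  11.6] go [ 5.6 -1.1 -0.4] turn [-0.003 -0.01  -0.   ] q [-0.31  0.68  1.72  0.35  0.37 -2.17] F [-1.1  1.1 -0.3] w 68.9
```

```bash
python3 -m creep '.005 -.001 0 0 -.01 0 75;0 0 0 0 0 0 0;0 0 0 0 0 0 0;0 0 0 0 0 0 0;0 0 0 0 0 0 0;0 0 0 0 0 0 0'
python3 -c "from h import *;err(672,-90,11.5)"
```

```text
time: 6.15
tool_pos: [646.4, -91.0, 80.9]
tcp_rot: [-3.14, 0.431, -3.138]
contact_force: [-3.9, -0.4, 7.6]
grip_width: 52.3
finger_force: 34.8
t 6.15 tip [674.  -91.   20.9] go [-1.2  1.  -9.1] turn [ 0.002  0.012 -0.003] q [-0.31  0.67  1.71  0.36  0.37 -2.19] F [-3.9 -0.4  7.6] w 52.3
```

```bash
python3 - <<'E'
from plant import readout,viewer
import cv2
w=viewer.capture("wrist");a=viewer.capture("scene");b=viewer.capture("side")
A=cv2.resize(a[190:290,205:325],None,fx=4,fy=4,interpolation=2)[:,:,::-1]
B=cv2.resize(b[160:260,190:280],None,fx=3.5,fy=3.5,interpolation=2)[:,:,::-1]
import numpy as np
o=np.zeros((400+192,800,3),np.uint8);o[:400,:480]=A;o[:350,485:800]=B;o[400:592,:256]=cv2.resize(w,(256,192))[:,:,::-1]
cv2.imwrite("pics/c1.png",o)
E
```

```text
(no output)
```

View pics/c1.png

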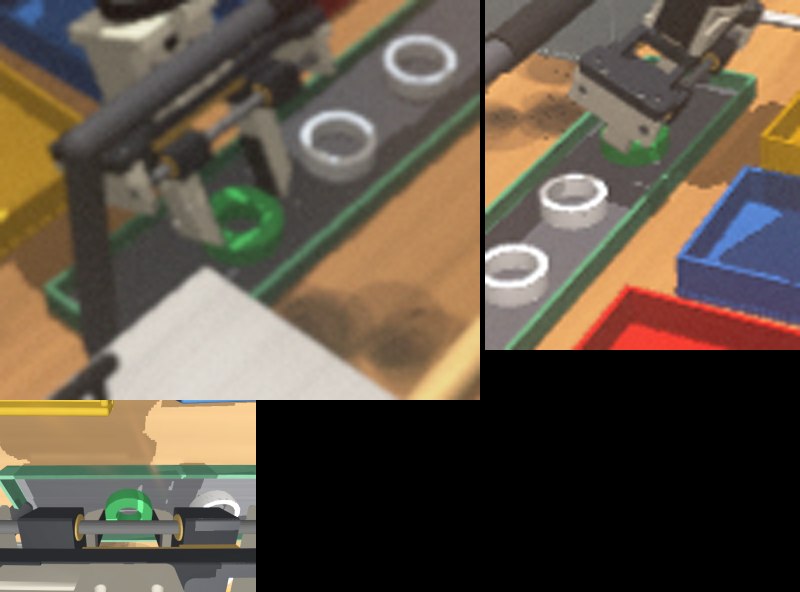

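The seal is held near its centre but only by the top few mm: the tip stands at z 21 because the earlier reading was transient undershoot. Reopen, lower 9 mm, settle and regrip.

```bash
python3 -m creep '0 0 0 0 0 0 75;0 0 0 0 0 0 75;0 0 0 0 0 0 75;0 0 -.003 0 0 0 75;0 0 -.003 0 0 0 75;0 0 -.002 0 0 0 75;0 0 0 0 0 0 75;0 0 0 0 0 0 75'
python3 - <<'E'
from h import *
from plant import viewer
err(672,-90,11.5)
S=viewer.camera_info("scene");D=viewer.camera_info("side")
for n,i in(("scene",S),("side",D)):
    im=viewer.capture(n);hsv=cv2.cvtColor(im,cv2.COLOR_RGB2HSV)
    m=cv2.inRange(hsv,(50,150,100),(75,255,255));k,l,st,c=cv2.connectedComponentsWithStats(m);j=1+st[1:,4].argmax();print(n,st[j],c[j])
E
```

```text
time: 6.97
tool_pos: [645.7, -90.5, 69.4]
tcp_rot: [-3.141, 0.426, -3.138]
contact_force: [0.6, 0.0, -0.6]
grip_width: 68.5
finger_force: 0.0
t 6.97 tip [672.9 -90.5   9.3] go [-0.5  0.5  2.4] turn [ 0.     0.007 -0.003] q [-0.31  0.69  1.71  0.37  0.35 -2.21] F [ 0.6  0.  -0.6] w 68.5
scene [265 238   1   1   1] [265. 238.]Traceback (most recent call last):
  File "<stdin>", line 7, in <module>
ValueError: attempt to get argmax of an empty sequence
```

```bash
python3 -m creep '0 0 .001 0 0 0 75;0 0 0 0 0 0 0;0 0 0 0 0 0 0;0 0 0 0 0 0 0;0 0 0 0 0 0 0;0 0 0 0 0 0 0'
python3 -c "from h import *;err(672,-90,11.5)"
```

```text
time: 7.57
tool_pos: [645.9, -90.6, 71.1]
tcp_rot: [-3.141, 0.427, -3.138]
contact_force: [0.4, -0.3, 1.5]
grip_width: 55.5
finger_force: 30.0
t 7.57 tip [673.2 -90.6  11.1] go [-0.8  0.6  0.7] turn [ 0.001  0.008 -0.003] q [-0.31  0.69  1.71  0.37  0.35 -2.21] F [ 0.4 -0.3  1.5] w 55.5
```

```bash
python3 -m creep '-.008 0 .018 0 0 0 0;-.0155 0 .0348 0 0 0 0;-.0155 0 .0348 0 0 0 0;-.0155 0 .0348 0 0 0 0;-.025 -.01 .015 0 0 0 0;-.034 -.02 0 0 0 0 0;-.034 -.02 0 0 0 0 0;-.034 -.016 0 0 0 0 0'
python3 -m creep '-.015 -.006 -.02 0 0 0 0;0 0 -.03 0 0 0 0;0 0 -.03 0 0 0 0;0 0 -.015 0 0 0 0;0 0 -.01 0 0 0 0;0 0 0 0 0 0 0;0 0 0 0 0 0 0'
python3 -c "from h import *;err(476,-163,13)"
```

```text
time: 8.23
tool_pos: [463.0, -157.0, 208.9]
tcp_rot: [-3.139, 0.428, -3.136]
contact_force: [0.1, -0.3, 0.2]
grip_width: 55.4
finger_force: 30.0
time: 8.82
tool_pos: [449.2, -162.6, 103.1]
tcp_rot: [3.141, 0.426, -3.139]
contact_force: [-0.5, 0.8, 0.2]
grip_width: 55.8
finger_force: 30.0
t 8.82 tip [ 476.5 -162.5   43. ] go [ -0.1  -0.4 -29.8] turn [-0.     0.007 -0.003] q [-0.64  0.44  2.15  0.91  0.32 -3.05] F [-0.5  0.8  0.2] w 55.8
```

```bash
cat > chk.py <<'E'
from kin import *
from plant import readout
np.set_printoptions(precision=2,suppress=True)
q0=readout.get_obs()['joint_positions']
for n,tx,ty in(("yel",476,-163),("blue+",502,2),("blue-",430,2)):
  for yaw in (-.5,-.3,0,.3,.5):
    T=R.from_euler('xyz',[np.pi,-np.radians(24),0]).as_matrix()@np.diag([-1,-1,1])
    T=R.from_euler('z',yaw).as_matrix()@T
    print(n,yaw,*[ik(np.array([tx,ty,z])-66*T[:,2],T,q0) for z in(13,)])
E
python3 chk.py
```

```text
yel -0.5 (array([-0.46,  0.51,  2.07, -0.13,  0.3 , -1.41]), np.float64(0.15371838569123863))
yel -0.3 (array([-0.59,  0.5 ,  2.12,  0.63,  0.3 , -2.46]), np.float64(0.10216812001344204))
yel 0 (array([-0.64,  0.51,  2.15,  0.96,  0.3 , -3.11]), np.float64(0.026911000919245646))
yel 0.3 (array([-0.67,  0.53,  2.06,  0.68,  0.45, -3.11]), np.float64(0.08512663299573217))
yel 0.5 (array([-0.66,  0.54,  2.  ,  0.51,  0.55, -3.11]), np.float64(0.13755150305058456))
blue+ -0.5 (array([-0.  ,  0.53,  2.1 , -0.93,  0.3 , -0.19]), np.float64(0.059227606106011924))
blue+ -0.3 (array([-0.05,  0.51,  2.08, -0.57,  0.3 , -0.78]), np.float64(0.10086822326910672))
blue+ 0 (array([-0.24,  0.5 ,  2.11,  0.51,  0.3 , -2.29]), np.float64(0.12273769279243085))
blue+ 0.3 (array([-0.31,  0.51,  2.15,  0.99,  0.3 , -3.11]), np.float64(0.03240220233151046))
blue+ 0.5 (array([-0.32,  0.52,  2.11,  0.8 ,  0.37, -3.11]), np.float64(0.0569246729538652))
blue- -0.5 (array([ 0.01,  0.46,  2.25, -1.  ,  0.3 , -0.1 ]), np.float64(0.0943289424317619))
blue- -0.3 (array([-0.  ,  0.46,  2.25, -1.  ,  0.3 , -0.3 ]), np.float64(0.16489356108197983))
blue- 0 (array([-0.37,  0.44,  2.32,  1.2 ,  0.3 , -3.11]), np.float64(0.16668450899833398))
blue- 0.3 (array([-0.36,  0.44,  2.29,  0.93,  0.3 , -3.11]), np.float64(0.09138057299254547))
blue- 0.5 (array([-0.36,  0.44,  2.26,  0.76,  0.33, -3.11]), np.float64(0.12149953746344191))
```

Tilted 24°, the poses over the bins aren't reachable. I'll reduce the tool tilt for placing: the ring's low edge touches the floor and it drops flat on release. Checking which tilt is feasible.

```bash
cat > chk.py <<'E'
from kin import *
np.set_printoptions(precision=2,suppress=True)
for n,tx,ty in(("yel",476,-163),("blue+",505,2),("blue-",432,2),("redc",479,174)):
  for th in (0,8,12,16,19):
    T=R.from_euler('xyz',[np.pi,-np.radians(th),0]).as_matrix()@np.diag([-1,-1,1])
    d=np.radians(24-th)
    for z in (4+28*np.sin(d)+9*np.cos(d),120): print(n,th,round(z,1),*ik(np.array([tx,ty,z])-66*T[:,2],T,[-.3,.5,2,.2,.5,-1.8]))
E
python3 chk.py
```

```text
yel 0 23.6 [-0.48  0.56  1.82 -0.    0.76 -2.05] 3.9129408511072365e-14
yel 0 120 [-0.48  0.42  1.73 -0.    0.99 -2.05] 1.7144489486574488e-10
yel 8 20.4 [-0.53  0.52  1.94  0.13  0.56 -2.21] 1.4210854715202005e-15
yel 8 120 [-0.53  0.36  1.85  0.1   0.82 -2.16] 1.0295707925743313e-12
yel 12 18.6 [-0.55  0.51  2.    0.25  0.46 -2.33] 8.111158393169695e-15
yel 12 120 [-0.55  0.33  1.9   0.16  0.74 -2.24] 1.7616511227134224e-13
yel 16 16.8 [-0.58  0.5   2.06  0.42  0.38 -2.53] 6.510874401662097e-14
yel 16 120 [-0.58  0.31  1.96  0.25  0.65 -2.33] 7.110722124626297e-12
yel 19 15.4 [-0.6   0.5   2.1   0.63  0.32 -2.75] 5.021683826399903e-14
yel 19 120 [-0.6   0.29  2.    0.33  0.6  -2.43] 5.982526454362324e-12
blue+ 0 23.6 [-0.15  0.57  1.82 -0.    0.76 -1.72] 8.09534753830307e-13
blue+ 0 120 [-0.15  0.42  1.73 -0.    0.99 -1.72] 3.4106051316484808e-15
blue+ 8 20.4 [-0.16  0.52  1.94  0.04  0.54 -1.77] 4.263256414560601e-15
blue+ 8 120 [-0.16  0.35  1.85  0.03  0.8  -1.75] 6.307746502898226e-10
blue+ 12 18.6 [-0.17  0.51  2.    0.09  0.42 -1.82] 4.058620106661692e-13
blue+ 12 120 [-0.17 
[... 1101 characters left out ...]
  1.8   0.    0.77 -1.37] 1.5612599615081224e-09
redc 0 120 [ 0.2   0.43  1.72  0.    1.   -1.37] 5.684341886080802e-16
redc 8 20.4 [ 0.22  0.53  1.92 -0.06  0.55 -1.31] 5.196300817249963e-14
redc 8 120 [ 0.22  0.37  1.83 -0.04  0.81 -1.33] 1.9895196601282807e-15
redc 12 18.6 [ 0.23  0.52  1.98 -0.11  0.44 -1.25] 1.4277247828431427e-10
redc 12 120 [ 0.23  0.34  1.89 -0.07  0.71 -1.29] 2.7175952363683703e-14
redc 16 16.8 [ 0.24  0.51  2.04 -0.21  0.33 -1.15] 7.902637060599331e-12
redc 16 120 [ 0.24  0.32  1.94 -0.11  0.61 -1.25] 1.913424173609678e-12
redc 19 15.4 [ 0.25  0.51  2.05 -0.32  0.3  -1.02] 0.030886127376940343
redc 19 120 [ 0.25  0.3   1.99 -0.16  0.54 -1.2 ] 1.0074450074171182e-09
```

```bash
python3 -m creep '0 0 0 0 .075 0 0;0 0 0 0 .072 0 0;0 0 0 0 0 0 0;0 0 0 0 0 0 0'
python3 -c "from h import *;err(476,-163,17,16)"
```

```text
time: 9.15
tool_pos: [451.2, -160.7, 104.4]
tcp_rot: [3.135, 0.343, -3.134]
contact_force: [0.4, -0.4, -0.7]
grip_width: 55.1
finger_force: 30.0
t 9.15 tip [ 473.4 -160.1   42.2] go [  6.6  -2.3 -24. ] turn [-0.006  0.063 -0.009] q [-0.61  0.44  2.1   0.57  0.38 -2.69] F [ 0.4 -0.4 -0.7] w 55.1
```

```bash
python3 -m creep '.003 0 0 0 0 0 0;.003 0 -.008 0 0 0 0;0 0 -.008 0 0 0 0;0 0 -.006 0 0 0 0;0 0 0 0 0 0 0;0 0 0 0 0 0 0'
python3 -c "from h import *;err(476,-163,17,16)"
```

```text
time: 9.65
tool_pos: [456.0, -160.4, 80.7]
tcp_rot: [3.133, 0.338, -3.137]
contact_force: [-0.1, -0.6, -0.1]
grip_width: 55.6
finger_force: 30.0
t 9.65 tip [ 477.9 -159.8   18.4] go [ 1.8 -2.6 -0.2] turn [-0.009  0.059 -0.007] q [-0.6   0.5   2.1   0.65  0.33 -2.77] F [-0.1 -0.6 -0.1] w 55.6
```

```bash
python3 -m creep '0 -.002 -.003 0 0 0 0;0 0 0 0 0 0 0;0 0 0 0 0 0 70;0 0 0 0 0 0 70;0 0 0 0 0 0 70;0 0 0 0 0 0 70'
python3 -c "from h import *;err(476,-163,15,16)"
python3 -m creep '-.007 0 .02 0 0 0 70;-.013 0 .036 0 0 0 70;-.013 0 .036 0 0 0 70;0 .02 .036 0 0 0 75;0 .04 .005 0 0 0 75;0 .038 0 0 0 0 75;0 0 0 0 0 0 75;0 0 0 0 0 0 75'
python3 - <<'E'
from h import *
from plant import viewer
err(674,7.4,11.5,24)
ims=[viewer.capture(n) for n in("scene","side")]
A=cv2.resize(ims[0][130:290,150:350],None,fx=3,fy=3,interpolation=2)
B=cv2.resize(ims[1][165:315,180:355],(200*1,171))
o=np.zeros((480,800,3),np.uint8);o[:,:600]=A;o[:171,600:]=B
cv2.imwrite("pics/c2.png",o[:,:,::-1])
E
```

```text
time: 10.15
tool_pos: [456.4, -162.6, 78.4]
tcp_rot: [3.134, 0.339, -3.136]
contact_force: [0.1, -0.6, 0.4]
grip_width: 64.2
finger_force: 0.0
t 10.15 tip [ 478.3 -162.    16.2] go [ 1.5 -0.4  0. ] turn [-0.008  0.06  -0.008] q [-0.61  0.5   2.1   0.66  0.33 -2.79] F [ 0.1 -0.6  0.4] w 64.2
time: 10.82
tool_pos: [423.0, -62.5, 211.7]
tcp_rot: [3.134, 0.34, -3.132]
contact_force: [-0.7, -1.0, 0.4]
grip_width: 68.8
finger_force: 0.0
t 10.82 tip [445.  -61.8 149.5] go [ 224.1   69.9 -139.9] turn [-0.007 -0.079 -0.013] q [-0.41  0.14  2.11  0.26  0.6  -2.19] F [-0.7 -1.   0.4] w 68.8
```

View pics/c2.png

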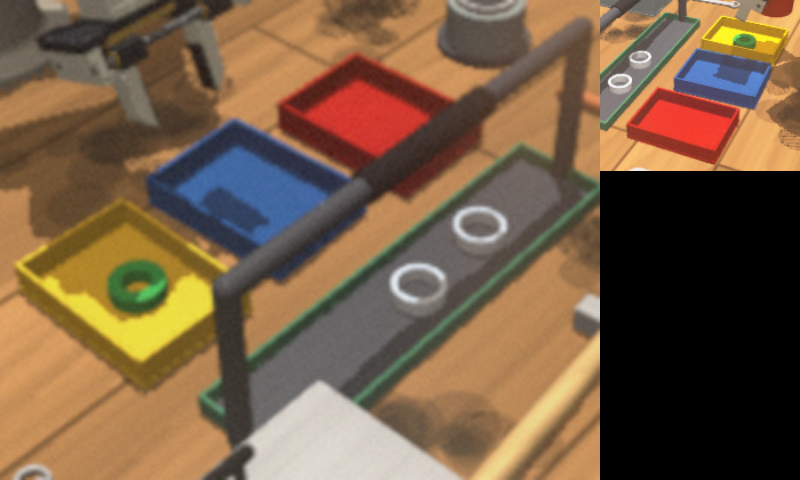

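The seal lies flat mid yellow bin (crop (137,287)). Now the middle race.

```bash
python3 -m creep '.0326 .014 0 -.0035 -.04 -.006 75;.0326 .014 0 -.0035 -.04 -.006 75;.0326 .014 0 0 0 0 75;.0326 .014 -.003 0 0 0 75;.0326 .014 0 0 0 0 75;0 0 0 0 0 0 75;0 0 0 0 0 0 75'
python3 -c "from h import *;err(674,7.4,11.5,24)"
```

```text
time: 11.5
tool_pos: [587.5, 4.4, 207.0]
tcp_rot: [3.141, 0.418, 3.137]
contact_force: [-0.7, 0.4, -0.6]
grip_width: 68.8
finger_force: 0.0
t 11.50 tip [614.2   4.3 146.7] go [  59.7    3.  -135.2] turn [-0.    -0.001  0.005] q [-0.15  0.39  1.78  0.11  0.56 -1.8 ] F [-0.7  0.4 -0.6] w 68.8
```

```bash
python3 -m creep '.0152 .001 -.0342 0 0 0 75;.0152 .001 -.0342 0 0 0 75;.0137 .001 -.031 0 0 0 75;.009 0 -.02 0 0 0 75;.004 0 -.009 0 0 0 75;0 0 0 0 0 0 75;0 0 0 0 0 0 75;0 0 0 0 0 0 75'
python3 -c "from h import *;err(674,7.4,11.5,24)"
```

```text
time: 12.17
tool_pos: [643.5, 7.7, 81.5]
tcp_rot: [3.141, 0.421, 3.137]
contact_force: [0.6, 0.6, 0.5]
grip_width: 68.9
finger_force: 0.0
t 12.17 tip [670.4   7.5  21.2] go [ 3.7 -0.3 -9.7] turn [-0.     0.002  0.005] q [-0.13  0.66  1.73  0.15  0.33 -1.83] F [0.6 0.6 0.5] w 68.9
```

```bash
python3 -m creep '.002 0 -.005 0 0 0 75;.002 0 -.005 0 0 0 75;0 0 0 0 0 0 75;0 0 0 0 0 0 0;0 0 0 0 0 0 0;0 0 0 0 0 0 0;0 0 0 0 0 0 0;0 0 0 0 0 0 0'
python3 -c "from h import *;err(674,7.4,11.5,24)"
```

```text
time: 12.83
tool_pos: [647.4, 8.5, 70.0]
tcp_rot: [3.141, 0.419, 3.138]
contact_force: [-0.2, 0.2, 0.8]
grip_width: 51.5
finger_force: 30.0
t 12.83 tip [674.3   8.4   9.8] go [-0.3 -1.1  1.7] turn [-0.     0.     0.004] q [-0.12  0.69  1.73  0.16  0.32 -1.83] F [-0.2  0.2  0.8] w 51.5
```

```bash
python3 -m creep '-.008 0 .018 0 0 0 0;-.0155 0 .0348 0 0 0 0;-.0155 0 .0348 0 0 0 0;-.0155 0 .0348 0 0 0 0;-.02 0 .015 0 0 0 0;-.03 -.003 0 0 .058 0 0;-.03 -.002 0 0 .058 0 0;-.025 0 0 0 .058 0 0'
python3 -m creep '0 0 -.025 0 0 0 0;0 0 -.035 0 0 0 0;0 0 -.025 0 0 0 0;0 0 -.012 0 0 0 0;0 0 0 0 0 0 0;0 0 0 0 0 0 0'
python3 -c "from h import *;err(503,3,17,14)"
```

```text
time: 13.5
tool_pos: [485.6, 3.4, 207.6]
tcp_rot: [-3.141, 0.242, 3.138]
contact_force: [0.2, 0.2, -1.0]
grip_width: 51.2
finger_force: 30.0
time: 14.0
tool_pos: [487.7, 3.5, 109.9]
tcp_rot: [-3.142, 0.244, 3.138]
contact_force: [1.0, 0.4, -1.2]
grip_width: 51.7
finger_force: 30.0
t 14.00 tip [503.6   3.4  45.9] go [ -0.6  -0.5 -28.9] turn [ 0.    -0.001  0.004] q [-0.17  0.44  2.02  0.09  0.44 -1.82] F [ 1.   0.4 -1.2] w 51.7
```

```bash
python3 -m creep '0 0 -.012 0 0 0 0;0 0 -.009 0 0 0 0;0 0 -.006 0 0 0 0;0 0 0 0 0 0 0;0 0 0 0 0 0 0'
python3 -c "from h import *;err(503,3,17,14)"
```

```text
time: 14.42
tool_pos: [488.0, 3.4, 83.4]
tcp_rot: [-3.141, 0.245, 3.138]
contact_force: [0.1, 0.8, -0.7]
grip_width: 51.3
finger_force: 30.0
t 14.42 tip [504.    3.3  19.4] go [-0.9 -0.4 -2.4] turn [0.    0.001 0.004] q [-0.17  0.5   2.04  0.11  0.36 -1.84] F [ 0.1  0.8 -0.7] w 51.3
```

```bash
python3 -m creep '0 0 -.0025 0 0 0 0;0 0 0 0 0 0 0;0 0 0 0 0 0 0;0 0 0 0 0 0 68;0 0 0 0 0 0 68;0 0 0 0 0 0 68;0 0 0 0 0 0 68'
python3 -m creep '-.005 0 .02 0 0 0 68;-.009 0 .036 0 0 0 68;-.009 0 .036 0 0 0 68;-.003 .02 .034 0 0 0 75;0 .035 .005 0 -.04 0 75;0.01 .038 0 0 -.04 0 75;.03 .015 0 0 -.04 0 75;0 0 0 0 -.045 0 75'
python3 -m creep '.03 0 0 0 0 0 75;.03 0 0 0 0 0 75;0 0 0 0 0 0 75;0 0 0 0 0 0 75'
python3 -c "from h import *;err(667,108,11.5,24)"
```

```text
time: 15.0
tool_pos: [488.0, 3.4, 80.9]
tcp_rot: [-3.141, 0.246, 3.138]
contact_force: [-0.5, -0.7, -0.7]
grip_width: 62.2
finger_force: 0.0
time: 15.67
tool_pos: [505.9, 114.5, 213.6]
tcp_rot: [3.14, 0.419, 3.14]
contact_force: [-0.1, -1.3, -0.1]
grip_width: 69.0
finger_force: 0.0
time: 16.0
tool_pos: [562.6, 111.4, 211.4]
tcp_rot: [3.141, 0.41, 3.137]
contact_force: [-1.0, -0.2, 0.0]
grip_width: 68.8
finger_force: 0.0
t 16.00 tip [588.9 111.3 150.9] go [  77.6   -3.4 -139.7] turn [-0.    -0.009  0.004] q [ 0.08  0.37  1.8  -0.06  0.56 -1.45] F [-1.  -0.2  0. ] w 68.8
```

```bash
python3 -m creep '.016 -.0035 0 0 -.009 0 75;.0152 0 -.0342 0 0 0 75;.0152 0 -.0342 0 0 0 75;.0137 0 -.031 0 0 0 75;.009 0 -.02 0 0 0 75;.004 0 -.009 0 0 0 75;0 0 0 0 0 0 75;0 0 0 0 0 0 75'
python3 -m creep '0 0 -.001 0 0 0 75;0 0 0 0 0 0 75'
python3 -c "from h import *;err(667.5,107.5,11.5,24)"
```

```text
time: 16.67
tool_pos: [634.5, 107.9, 83.7]
tcp_rot: [3.141, 0.419, 3.138]
contact_force: [-0.0, -0.4, 0.9]
grip_width: 68.8
finger_force: 0.0
time: 16.83
tool_pos: [635.2, 108.1, 84.2]
tcp_rot: [3.141, 0.422, 3.137]
contact_force: [1.1, -0.5, 0.1]
grip_width: 68.8
finger_force: 0.0
t 16.83 tip [662.2 108.   24. ] go [  5.5  -0.6 -12.4] turn [-0.001  0.003  0.004] q [ 0.06  0.66  1.72 -0.08  0.34 -1.44] F [ 1.1 -0.5  0.1] w 68.8
```

```bash
python3 -m creep '.002 0 -.005 0 0 0 75;.002 0 -.004 0 0 0 75;.001 0 -.003 0 0 0 75;0 0 0 0 0 0 75;0 0 0 0 0 0 0;0 0 0 0 0 0 0;0 0 0 0 0 0 0;0 0 0 0 0 0 0'
python3 -c "from h import *;err(667,107.5,11.5,24)"
```

```text
time: 17.5
tool_pos: [639.9, 107.9, 70.4]
tcp_rot: [3.141, 0.419, 3.137]
contact_force: [0.6, 0.4, -1.3]
grip_width: 51.4
finger_force: 30.0
t 17.50 tip [666.8 107.9  10.1] go [ 0.2 -0.4  1.4] turn [-0.     0.     0.004] q [ 0.06  0.69  1.72 -0.08  0.32 -1.44] F [ 0.6  0.4 -1.3] w 51.4
```

```bash
python3 -m creep '-.008 0 .018 0 0 0 0;-.0155 0 .0348 0 0 0 0;-.0155 0 .0348 0 0 0 0;-.0155 0 .0348 0 0 0 0;-.02 0 .015 0 0 0 0;-.03 -.025 0 0 .058 0 0;-.03 -.025 0 0 .058 0 0;-.03 -.025 0 0 .058 0 0'
python3 -m creep '-.03 -.022 0 0 .055 0 0;-.021 -.008 -.012 0 0 0 0;-.005 0 -.033 0 0 0 0;0 0 -.035 0 0 0 0;0 0 -.018 0 0 0 0;0 0 0 0 0 0 0;0 0 0 0 0 0 0'
python3 -c "from h import *;err(431,3,18,11)"
```

```text
time: 18.17
tool_pos: [473.7, 32.8, 208.3]
tcp_rot: [3.141, 0.243, 3.139]
contact_force: [-0.2, -1.8, -1.0]
grip_width: 51.3
finger_force: 30.0
time: 18.75
tool_pos: [419.1, 3.0, 109.5]
tcp_rot: [-3.142, 0.188, 3.138]
contact_force: [0.5, -0.4, -0.4]
grip_width: 51.5
finger_force: 30.0
t 18.75 tip [431.5   2.9  44.6] go [ -0.7   0.  -26.7] turn [ 0.    -0.004  0.004] q [-0.2   0.37  2.16  0.09  0.43 -1.84] F [ 0.5 -0.4 -0.4] w 51.5
```

Lower, release, rise, then look.

```bash
python3 -m creep '0 0 -.012 0 0 0 0;0 0 -.009 0 0 0 0;0 0 -.005 0 0 0 0;0 0 0 0 0 0 0;0 0 0 0 0 0 0;0 0 0 0 0 0 0'
python3 -c "from h import *;err(431,3,18,11)"
python3 -m creep '0 0 -.001 0 0 0 0;0 0 0 0 0 0 68;0 0 0 0 0 0 68;0 0 0 0 0 0 68;0 0 0 0 0 0 68'
python3 -m creep '-.004 0 .02 0 0 0 68;-.007 0 .036 0 0 0 68;-.007 0 .036 0 0 0 68;0 .03 .034 0 .06 0 75;0 .04 .02 0 .06 0 75;0 .04 0.01 0 .06 0 75;0 .04 0.01 0 0 0 75;0 .04 0 0 0 0 75'
python3 - <<'E'
from h import *
from plant import viewer
err(453,392,71,0)
ims=[viewer.capture(n) for n in("scene","side")]
A=cv2.resize(ims[0][110:270,150:350],None,fx=2.5,fy=2.5,interpolation=2)
B=cv2.resize(ims[1][180:380,170:345],(300,343))
o=np.zeros((400,800,3),np.uint8);o[:,:500]=A;o[:343,500:]=B
cv2.imwrite("pics/c3.png",o[:,:,::-1])
E
```

```text
time: 19.25
tool_pos: [420.1, 2.9, 84.6]
tcp_rot: [-3.141, 0.192, 3.138]
contact_force: [0.2, 0.1, -1.8]
grip_width: 51.4
finger_force: 30.0
t 19.25 tip [432.6   2.8  19.8] go [-1.7  0.1 -1.9] turn [ 0.001 -0.     0.004] q [-0.2   0.43  2.18  0.11  0.35 -1.86] F [ 0.2  0.1 -1.8] w 51.4
time: 19.67
tool_pos: [419.6, 2.9, 82.9]
tcp_rot: [-3.141, 0.191, 3.138]
contact_force: [-0.1, 0.6, -0.3]
grip_width: 62.0
finger_force: 0.0
time: 20.33
tool_pos: [402.4, 189.9, 246.8]
tcp_rot: [-3.141, 0.014, 3.137]
contact_force: [1.3, 0.0, 0.5]
grip_width: 69.2
finger_force: 0.0
t 20.33 tip [403.3 189.8 180.8] go [  50.6  202.1 -109.8] turn [0.    0.014 0.004] q [ 0.27  0.24  1.81 -0.    1.08 -1.29] F [1.3 0.  0.5] w 69.2
```

View pics/c3.png

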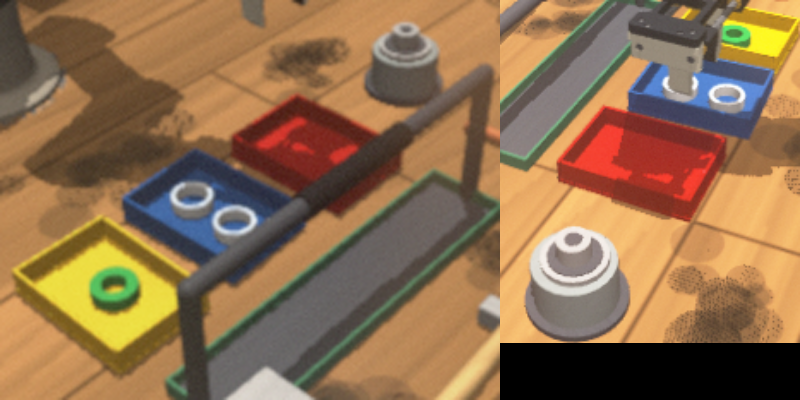

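Both races lie flat side by side in blue and the seal lies flat in yellow. Now the cap.

```bash
python3 -m creep '.01 .04 0 0 .014 0.004 75;.01 .04 0 0 0 0 75;.01 .04 0 0 0 0 75;.01 .04 0 0 0 0 75;.0106 .04 0 0 0 0 75;0 .002 -.035 0 0 0 75;0 0 -.03 0 0 0 75;0 0 0 0 0 0 75'
python3 -m creep '0 0 -.02 0 0 0 75;0 0 -.01 0 0 0 75;0 0 0 0 0 0 75;0 0 0 0 0 0 75'
python3 -c "from h import *;err(453,392,71,0)"
```

```text
time: 21.1
tool_pos: [449.5, 388.1, 173.2]
tcp_rot: [-3.134, -0.014, -3.141]
contact_force: [-1.6, -1.0, -0.3]
grip_width: 68.4
finger_force: 0.0
time: 21.43
tool_pos: [452.4, 389.3, 150.3]
tcp_rot: [-3.14, -0.004, 3.141]
contact_force: [-0.2, 0.1, 0.7]
grip_width: 68.7
finger_force: 0.0
t 21.43 tip [452.1 389.2  84.3] go [  0.6   2.7 -13.3] turn [ 0.001 -0.004  0.001] q [ 0.58  0.61  1.5   0.    1.04 -0.99] F [-0.2  0.1  0.7] w 68.7
```

```bash
python3 -m creep '0 .0025 -.007 0 -.004 0 75;0 0 -.006 0 0 0 75;0 0 0 0 0 0 75;0 0 0 0 0 0 0;0 0 0 0 0 0 0;0 0 0 0 0 0 0;0 0 0 0 0 0 0;0 0 0 0 0 0 0'
python3 -m creep '0 0 0 0 0 0 0;0 0 0 0 0 0 0'
python3 -c "from h import *;err(453,392,71,0)"
```

```text
time: 22.1
tool_pos: [452.1, 392.3, 136.8]
tcp_rot: [-3.141, 0.0, -3.141]
contact_force: [-0.3, -0.1, -0.2]
grip_width: 40.0
finger_force: 0.0
time: 22.27
tool_pos: [452.2, 392.3, 136.8]
tcp_rot: [-3.141, 0.0, -3.141]
contact_force: [-1.2, 0.4, 0.9]
grip_width: 35.4
finger_force: 30.0
t 22.27 tip [452.2 392.2  70.8] go [ 0.8 -0.3  0.2] turn [ 0.001  0.    -0.   ] q [ 0.59  0.63  1.51 -0.    1.01 -0.98] F [-1.2  0.4  0.9] w 35.4
```

```bash
python3 -m creep '0 0 .015 0 0 0 0;0 0 .035 0 0 0 0;0 0 .035 0 0 0 0;.004 -.03 .015 0 0 0 0;.005 -.04 0 0 0 0 0;.005 -.04 0 0 0 0 0;.005 -.04 0 0 0 0 0;.005 -.04 0 0 0 0 0'
python3 -m creep '.003 -.028 0 0 0 0 0;0 0 -.025 0 0 0 0;0 0 -.035 0 0 0 0;0 0 -.03 0 0 0 0;0 0 -.015 0 0 0 0;0 0 0 0 0 0 0;0 0 0 0 0 0 0'
python3 -c "from h import *;err(479,174,25,0)"
```

```text
time: 22.93
tool_pos: [475.5, 200.6, 236.5]
tcp_rot: [-3.14, -0.0, -3.141]
contact_force: [0.9, -0.3, -1.5]
grip_width: 35.2
finger_force: 30.0
time: 23.52
tool_pos: [478.8, 174.1, 131.1]
tcp_rot: [-3.14, -0.002, -3.141]
contact_force: [-0.1, -0.0, -2.5]
grip_width: 35.0
finger_force: 30.0
t 23.52 tip [478.6 174.   65.1] go [  0.2  -0.1 -40.1] turn [ 0.002 -0.002 -0.   ] q [ 0.2   0.51  1.77 -0.    0.87 -1.37] F [-0.1 -0.  -2.5] w 35.0
```

```bash
python3 -m creep '0 0 -.018 0 0 0 0;0 0 -.012 0 0 0 0;0 0 -.006 0 0 0 0;0 0 -.003 0 0 0 0;0 0 0 0 0 0 0;0 0 0 0 0 0 0'
python3 -c "from h import *;err(479,174,25,0)"
```

```text
time: 24.02
tool_pos: [479.6, 174.4, 93.6]
tcp_rot: [-3.141, 0.002, -3.141]
contact_force: [0.5, -0.2, -2.3]
grip_width: 35.4
finger_force: 30.0
t 24.02 tip [479.7 174.4  27.6] go [-0.6 -0.4 -2.6] turn [ 0.001  0.002 -0.   ] q [ 0.2   0.57  1.8  -0.    0.77 -1.37] F [ 0.5 -0.2 -2.3] w 35.4
```

```bash
python3 -m creep '0 0 -.0015 0 0 0 0;0 0 -.0015 0 0 0 0;0 0 0 0 0 0 0;0 0 0 0 0 0 0'
python3 -m creep '0 0 0 0 0 0 65;0 0 0 0 0 0 65;0 0 0 0 0 0 65;0 0 0 0 0 0 65;0 0 .02 0 0 0 65;0 0 .036 0 0 0 65;0 0 .036 0 0 0 65;-.03 0 .036 0 0 0 65'
python3 -m creep '-.03 .02 .03 0 0 0 65;-.03 .03 0 0 0 0 65;-.01 .04 0 0 0 0 65;0 .04 0 0 0 0 65;0 .04 0 0 0 0 65;0 0 0 0 0 0 65'
python3 - <<'E'
from h import *
from plant import viewer
ims=[viewer.capture(n) for n in("scene","side")]
A=cv2.resize(ims[0][110:270,150:350],None,fx=2.5,fy=2.5,interpolation=2)
B=cv2.resize(ims[1][180:380,170:345],(300,343))
o=np.zeros((400,800,3),np.uint8);o[:,:500]=A;o[:343,500:]=B
cv2.imwrite("pics/c4.png",o[:,:,::-1])
E
```

```text
time: 24.35
tool_pos: [479.1, 174.3, 89.8]
tcp_rot: [-3.14, 0.0, -3.141]
contact_force: [-0.2, 0.1, -1.8]
grip_width: 35.3
finger_force: 30.0
time: 25.02
tool_pos: [455.8, 174.2, 216.0]
tcp_rot: [-3.141, 0.005, 3.141]
contact_force: [0.4, 0.1, 1.6]
grip_width: 59.8
finger_force: 0.0
time: 25.52
tool_pos: [385.7, 347.1, 240.8]
tcp_rot: [3.139, 0.002, -3.137]
contact_force: [-0.5, -0.9, 0.1]
grip_width: 59.3
finger_force: 0.0
```

View pics/c4.png

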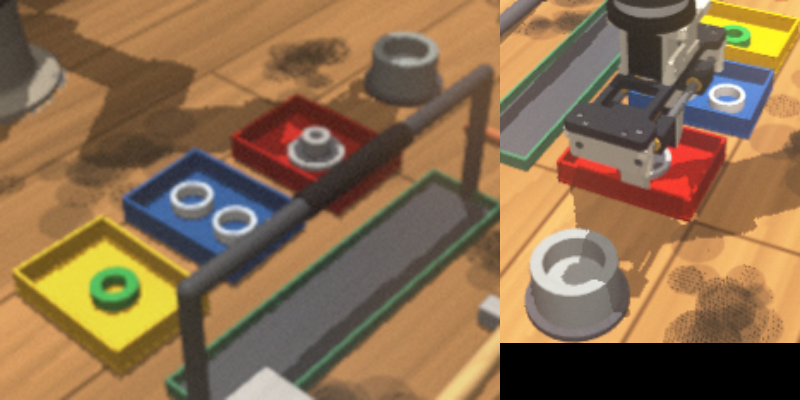

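The picture shows the cap hub-up and flat near the middle of the red bin (crop (316,148)), with both races and the seal flat in their bins and the gripper clear. Handing in.

```bash
python3 -c "
from plant import order
print(order.close_job())"
```

```text
the job is handed in; nothing more can be done
None
```

The job is handed in at about 25.6 s of the 72 s: the last pictures show both races side by side in the blue bin, the seal in the yellow bin and the cap hub-up in the red bin, all lying flat; no verdict was returned.

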